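Slide a freshly painted tin on its board into the drying corner

TASK

The black tin has just been painted and is still wet, so leave it standing where it is on its plywood board and do not touch it. Push the board along the floor of the wooden tray into the corner in front of the fan, on the side away from the robot, until it sits square and flush against both rims there, with the tin still upright in the middle of it. Do not lift the board or disturb the other things, and let go of it at the end.

Things in the scene. Friction and masses are not known exactly. Their poses are not given: they have to be found in the camera images.
- board: loose square board of pale plywood with black paint specks, 160 x 160 mm, 15 mm thick, about 0.3 kg (varies). It lies flat on the tray's floor at any yaw within about 20 degrees of square to the tray. Origin: centre of its underside; x and y run along its edges, z up. It slides under a push of roughly 1 to 4 N
- tin: the freshly painted black food tin, empty, open at the top: 73 mm diameter, 110 mm high, about 80 g, bare steel rims. It stands loose, upright, within 6 mm of the middle of the board, so its top is 131 mm above the table. Origin: centre of its underside
- tray: wooden tray lined with newspaper, fixed. 380 mm along x (away from the robot), 560 mm along y (to the left), turned up to 7 degrees. Floor 6 mm above the table; rim all round 15 mm wide, 26 mm above the table. Origin: centre of its underside. Inner rim faces at x = +-175 mm (+: far rim), y = +-265 mm; a board flush in a far corner has its centre at x = 95, y = +-185 mm. Bar handle on each short side
- fan: small white desk fan with blue blades, round cage 140 mm across, 170 mm high, standing fixed on the table beyond the tray's far rim, opposite either the far left corner (tray y about +185 mm) or the far right corner (tray y about -185 mm). Origin: centre of its base's underside
- glass: drinking glass, 72 mm diameter, 95 mm high, standing on the table beyond the tray's far rim, opposite the other far corner. Leave alone. Origin: centre of its underside
- paint_pot: small amber paint jar with black cap, 54 mm diameter, 50 mm high, standing in the tray's near left corner. Leave alone. Origin: centre of its underside
- brush: flat paint brush with yellow handle, 200 mm long, lying on the table to the right of the tray. Leave alone. Origin: underside, near the middle of its length
- red_tin: dry red tin of the same size, 73 mm diameter, 110 mm high, standing on the table to the left of the tray. Leave alone. Origin: centre of its underside

How it is judged:
By the outcome, as a careful person would: the job done as asked, in the order asked, and still so for the second after the job is handed in, with the robot touching nothing.
It also fails if it takes over 61 s, if anything falls off the work surface, if the arm or the gripper's body presses on something with over 40 N, if the wrist force passes 120 N, or if a joint passes its speed limit or range.

ROBOT

A 6-joint arm with a two-finger parallel gripper is mounted at the origin on the work surface. World frame = base frame: x ahead of the robot, y to its left, z up, the work surface at z = 0. Lengths are in m, angles in degrees, forces in N, time in s.
With the tool pointing down it reaches from about 0.325 to 0.775 m from the base axis. Payload 5.5 kg.
Tool frame: the origin (TCP) lies where the fingers leave the gripper's body, on its centre line; the fingertips stand 80 mm ahead of it and the grasp point (between the pads) lies 61 mm ahead of it; z points along the fingers, y is the direction in which the jaws open and shut (so a half turn about z gives the same grasp; the last joint's range is limited). The gripper opens to 88 mm and grips with 3 to 60 N. Pads are 20 mm wide; open, the fingers measure 115 mm over their backs; the gripper's body (75 mm by 178 mm) begins 61 mm behind the grasp point.
Start: joints at [61.094, 5.22, 70.514, -0, 104.267, -3.249], TCP at [0.26, 0.541, 0.303] pointing down, gripper open.
Joint ranges: [-164.24, 164.24], [-49.07, 125.15], [9.68, 141.18], [-86.29, 266.29], [3.28, 154.24], [-151.56, 151.56]. Speed limits (degrees/s): [147.25, 147.25, 172.46, 180, 180, 180].

INTERFACE

Orientations are given as [roll, pitch, yaw] about the fixed x, y, z axes, in that order (R = Rz(yaw) Ry(pitch) Rx(roll)).
In Python, from workcell import readout, optics, robot gives the robot as it stands.
- The arm moves only by the shell command python3 -m crank 'ROWS' [FORCE]. ROWS is JSON, a list of rows, each an object of numbers: "x", "y", "z": the shift along the tool's x, y, z in m; "twist": the turn about the tool's z in degrees; "hand": the opening in per cent of the stroke, from 0 (shut) to 100 (fully open). In form: [{"x": .., "y": .., "z": .., "twist": .., "hand": ..}, ...]. A call has 1 to 10 rows; each row shifts and turns the commanded pose from where the row before left it, along the tool's axes as they then stand; what a row does not reach is not made up. A row lasts 1/8 s, in which the tool goes at most 62.5 mm and 10.7 degrees, less where a joint would pass 70% of its speed; a pose out of reach is approached as far as the arm can. A call with a gripper value outside its range is refused whole. The fingers move at their own pace and stop on an object; FORCE is the grip in N (left out, the last holds). Time passes only in rows, so rows that do not move let the fingers close. It gives the time, the measured TCP pose, the force and the opening at its end, in the units of the state.
- readout.get_state(): the state, without advancing time (a new reading comes with each control period).
- optics.capture(name): name is "scene" or "top" or "wrist"; returns a dict with "image" (384x512x3 uint8, red, green, blue), "mtx" (3x3 intrinsics, pixels), "cam_to_world" (4x4, takes a point from camera to world coordinates). Camera axes: x right, y up, looking along -z (the intrinsics and any distortion apply to the point x, -y, -z); pixel columns grow to the right and rows downward; lengths in m; the calibration is good to about 2 mm. The wrist camera is an equidistant fisheye: a pixel r from the principal point sees the ray r / f radians off the axis. A picture is of the moment at which its call begins. There is no depth.
- robot.finish_job(): hands the job in, once; it reports no verdict.
Trained networks look in the newest picture that a camera, given by its name, has taken for a name from the list of things; names that differ only in an ending like _2 or _b are one class to them, and where a whole thing is asked for, a point or a joint stands for the part that bears it (a point fixed in the world has none). Each returns a list of dicts, best first, with "score" (0 to 1); they miss things now and then, are a little off and sometimes report something else, mostly with a low value. They report only what shows in the picture. A call takes as long as a camera call.
- optics.look_for(thing, camera): "centre" ([x, y, z] in m, in world coordinates, good to about 4 mm: the middle of the surface that is visible of it).
- optics.place_of(thing, camera): "centre" ([x, y, z] in m, in world coordinates, good to about 4 mm: a listed point, or the origin of a listed thing).
The state is a dict: "clock": time; "joint_pos": joint angles; "dq": joint speeds; "joint_efforts": joint torques, N m; "tcp_pos": TCP position; "tcp_rot": TCP orientation; "ft_force": force on the tool from outside, world axes, zero at the start; "wrist_torque": the same for the moment, N m; "opening": finger opening in m.
Only numpy, scipy, OpenCV 4.12 (cv2) and the standard library are available. Lean on these libraries where they do the work, as an engineer would, in place of code of your own. Each camera call takes 0.05 s, during which the arm holds its last target.

## Working session

There is one attempt and no reset: what is moved stays moved. The work goes in short steps, Python scripts to look and compute and a shell command to move; the robot and the scene stay as the last step left them, time stands still between calls to the robot, and variables do not carry over. Pictures are saved under pics/ and viewed, and the job is handed in when it is done.

```bash
ls; mkdir -p pics
python3 - <<'E'
from workcell import readout, optics, robot
import cv2
s=readout.get_state(); print(s)
for c in ["scene","top"]:
    r=optics.capture(c); cv2.imwrite(f"pics/{c}0.png",r["image"][:,:,::-1])
    print(c,r["mtx"],r["cam_to_world"])
    for t in ["board","tin","tray","fan","glass","paint_pot","red_tin","brush"]:
        print(t,[( [round(v,3) for v in d["centre"]],round(d["score"],2)) for d in optics.place_of(t,c)[:2]])
E
```

```text
pics
{'clock': 0.0, 'joint_pos': array([ 6.10921708e+01,  5.26278126e+00,  7.05803505e+01, -8.45416826e-04,
        1.04269167e+02, -3.24809746e+00]), 'dq': array([ 0.0033998 , -0.00467805,  0.10480431, -0.07485938,  0.06163187,
       -0.00101977]), 'joint_efforts': array([-7.63896478e-04, -4.46472359e+01, -4.06426620e+01,  6.96738996e-02,
        2.97917915e-02, -1.70820445e-04]), 'tcp_pos': array([0.25974258, 0.54069782, 0.30152525]), 'tcp_rot': array([-1.79887835e+02, -5.54437007e-03,  1.54340055e+02]), 'ft_force': array([-0.5617177 ,  1.02954109, -0.71084241]), 'wrist_torque': array([-0.04649451, -0.0029607 , -0.02033427]), 'opening': 0.08754006411751525}
scene [[424.15357533   0.         256.85382221]
 [  0.         424.15357533 186.66529825]
 [  0.           0.           1.        ]] [[ 0.03094901 -0.55750015  0.82959975  1.78199916]
 [ 0.9993387   0.03310899 -0.01503168 -0.02569749]
 [-0.01908705  0.82951635  0.55815617  0.84749465]
 [ 0.          0.          0.          1.        ]]
board [([0.545, -0.054, 0.005], 0.68)]
tin [([0.547, -0.059, 0.023], 0.97)]
tray [([0.522, 0.
[... 251 characters left out ...]
[[358.04281142   0.         253.72745267]
 [  0.         358.04281142 190.47112575]
 [  0.           0.           1.        ]] [[-0.00760613  0.99777532 -0.06623109  0.50022889]
 [-0.9999264  -0.00821516 -0.00892802 -0.00838724]
 [-0.00945226  0.0661583   0.99776437  1.05547075]
 [ 0.          0.          0.          1.        ]]
board [([0.545, -0.057, 0.008], 0.6)]
tin [([0.551, -0.06, 0.021], 0.93), ([0.405, 0.226, 0.005], 0.26)]
tray [([0.523, 0.007, -0.001], 0.96)]
fan [([0.778, 0.186, -0.004], 0.69)]
glass [([0.76, -0.183, 0.004], 0.94)]
paint_pot [([0.405, 0.223, 0.007], 0.58)]
red_tin [([0.506, 0.391, 0.003], 0.7), ([0.519, 0.004, -0.003], 0.24)]
brush [([0.488, -0.414, -0.0], 0.77)]
```

View pics/scene0.png

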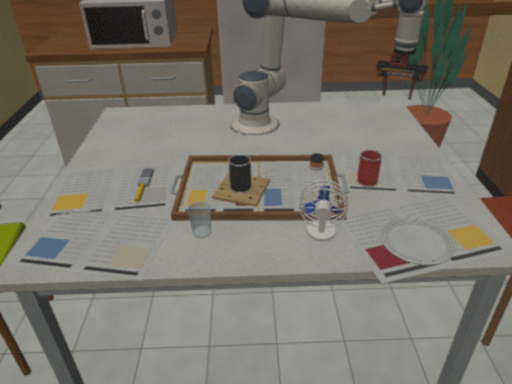

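View pics/top0.png

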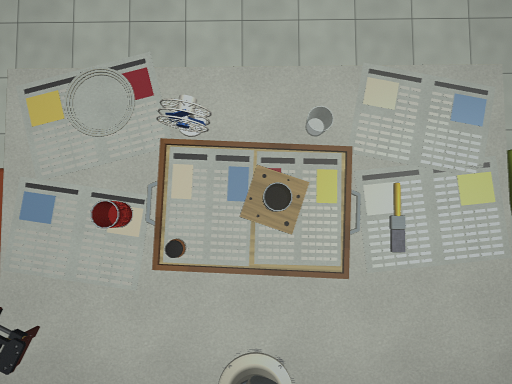

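The fan is at the far left, in the top view at (185,115). The board, with the tin on it, is right of the middle at about (275,200), turned roughly 20°. The pot is in the near left corner at (175,248). Next I'll measure the corners.

```bash
cat > h.py <<'E'
import numpy as np, cv2
from workcell import readout, optics, robot
def proj(r,P):
    P=np.atleast_2d(P); T=np.linalg.inv(r["cam_to_world"]); c=P@T[:3,:3].T+T[:3,3]
    K=r["mtx"]; return np.c_[K[0,0]*c[:,0]/-c[:,2]+K[0,2], K[1,1]*-c[:,1]/-c[:,2]+K[1,2]]
def unproj(r,uv,z):
    uv=np.atleast_2d(uv).astype(float);K=r["mtx"];T=r["cam_to_world"]
    d=np.c_[(uv[:,0]-K[0,2])/K[0,0],-(uv[:,1]-K[1,2])/K[1,1],-np.ones(len(uv))]@T[:3,:3].T
    t=(z-T[2,3])/d[:,2]; return T[:3,3]+t[:,None]*d
E
python3 - <<'E'
from h import *
r=optics.capture("top"); im=r["image"]; np.save("top.npy",im)
c=im[130:285,145:365]; cv2.imwrite("pics/crop0.png",cv2.resize(c,None,fx=3.6,fy=3.6,interpolation=cv2.INTER_CUBIC)[:,:,::-1])
E
```

```text
(no output)
```

View pics/crop0.png

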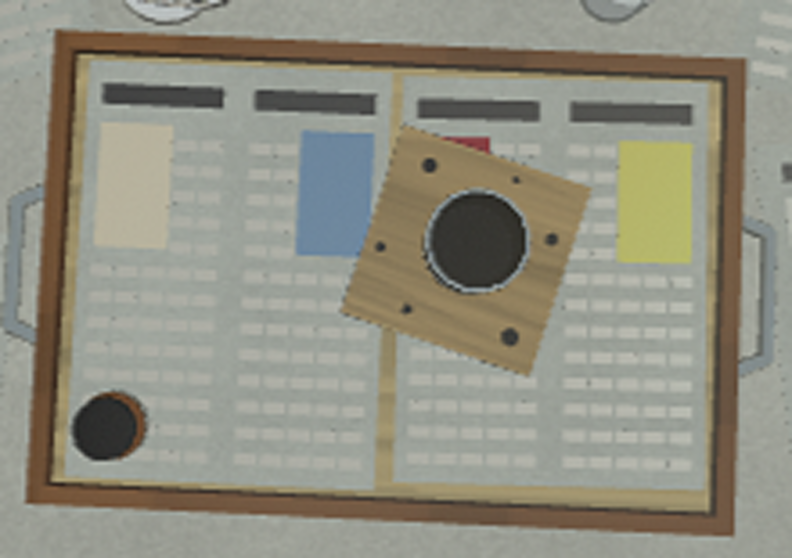

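```bash
cat >> h.py <<'E'
from scipy.optimize import least_squares
def fit(r,px,hx,hy,z,x0):
    # px in order far-left, far-right, near-right, near-left (object frame)
    L=np.array([[hx,hy],[hx,-hy],[-hx,-hy],[-hx,hy]])
    def f(p):
        c,s=np.cos(p[2]),np.sin(p[2]); W=L@np.array([[c,s],[-s,c]])+p[:2]
        return (proj(r,np.c_[W,np.full(4,z)])-px).ravel()
    o=least_squares(f,x0); return o.x,np.abs(o.fun).max()
def crop2px(xy,s,x0,y0): return (np.array(xy,float)+.5)/s-.5+[x0,y0]
E
python3 - <<'E'
from h import *
r=optics.capture("top")
t,e=fit(r,crop2px([(56,30),(746,60),(733,535),(27,501)],3.6,145,130),.19,.28,.026,[.52,0,0]); print("tray",t[:2],np.degrees(t[2]),e)
b,e=fit(r,crop2px([(400,125),(591,187),(530,376),(341,313)],3.6,145,130),.08,.08,.021,[.54,-.06,0]); print("board",b[:2],np.degrees(b[2]),e)
c,s=np.cos(t[2]),np.sin(t[2]);R=np.array([[c,-s],[s,c]])
print("board in tray",R.T@(b[:2]-t[:2]),np.degrees(b[2]-t[2]))
print("target",t[:2]+R@[.095,.185])
tt=unproj(r,crop2px([(478,241)],3.6,145,130),.131); print("tin",tt, R.T@(tt[0,:2]-t[:2]))
E
```

```text
tray [0.52100159 0.00380496] -3.0383495734316663 0.5737017955324575
board [ 0.54368778 -0.05730429] -18.489689904338906 0.4159136093025495
board in tray [ 0.02589335 -0.05982088] -15.45134033090724
target [0.62567385 0.18350949]
tin [[ 0.54526733 -0.06119061  0.131     ]] [ 0.02767667 -0.06361801]
```

Measured in the tray frame, the board is at about (26, -60) mm and yawed -15.5°. It has to reach (95, 185) at yaw 0. I'll straddle the board's right edge with the open fingers and push +y, squaring it as it goes, then push +x from the near edge.

```bash
python3 -m crank '[{"x":-0.02,"y":-0.02},{"x":-0.035,"y":-0.035},{"x":-0.035,"y":-0.035},{"x":-0.035,"y":-0.035},{"x":-0.035,"y":-0.035},{"x":-0.035,"y":-0.035},{"x":-0.035,"y":-0.035},{"x":-0.035,"y":-0.035},{"x":-0.035,"y":-0.035},{"x":-0.035,"y":-0.035}]' && python3 -m crank '[{"x":-0.035,"y":-0.035},{"x":-0.035,"y":-0.035},{"x":-0.035,"y":-0.035},{"x":-0.035,"y":-0.035},{"x":-0.035,"y":-0.035},{"x":-0.02,"y":-0.025},{}]' && python3 -m crank '[{"twist":10},{"twist":10},{"twist":10},{"twist":10},{"twist":10},{"twist":10},{"twist":10},{"twist":10},{"twist":2.8},{}]'
```

```text
invalid input
```

```bash
python3 -m crank '[{"x":-0.02,"y":-0.02,"z":0,"twist":0,"hand":100},{"x":-0.035,"y":-0.035,"z":0,"twist":0,"hand":100}]'
```

```text
clock: 1.25
tcp_pos: [0.2854, 0.4673, 0.3021]
tcp_rot: [-180.0, -0.0, 154.5]
ft_force: [-0.0, -0.6, 0.2]
opening: 0.0879
```

All the keys have to be given in every row.

```bash
python3 -m crank '[{"x":-0.035,"y":-0.035,"z":0,"twist":0,"hand":100},{"x":-0.035,"y":-0.035,"z":0,"twist":0,"hand":100},{"x":-0.035,"y":-0.035,"z":0,"twist":0,"hand":100},{"x":-0.035,"y":-0.035,"z":0,"twist":0,"hand":100},{"x":-0.035,"y":-0.035,"z":0,"twist":0,"hand":100},{"x":-0.035,"y":-0.035,"z":0,"twist":0,"hand":100},{"x":-0.035,"y":-0.035,"z":0,"twist":0,"hand":100},{"x":-0.035,"y":-0.035,"z":0,"twist":0,"hand":100},{"x":-0.035,"y":-0.035,"z":0,"twist":0,"hand":100},{"x":-0.035,"y":-0.035,"z":0,"twist":0,"hand":100}]' && python3 -m crank '[{"x":-0.035,"y":-0.035,"z":0,"twist":0,"hand":100},{"x":-0.035,"y":-0.035,"z":0,"twist":0,"hand":100},{"x":-0.035,"y":-0.035,"z":0,"twist":0,"hand":100},{"x":-0.02,"y":-0.025,"z":0,"twist":0,"hand":100}]' && python3 -m crank '[{"x":0,"y":0,"z":0,"twist":10,"hand":100},{"x":0,"y":0,"z":0,"twist":10,"hand":100},{"x":0,"y":0,"z":0,"twist":10,"hand":100},{"x":0,"y":0,"z":0,"twist":10,"hand":100},{"x":0,"y":0,"z":0,"twist":10,"hand":100},{"x":0,"y":0,"z":0,"twist":10,"hand":100},{"x":0,"y":0,"z":0,"twist":10,"hand":100},{"x":0,"y":0,"z":0,"twist":10,"hand":100},{"x":0,"y":0,"z":0,"twist":2.8,"hand":100},{"x":0,"y":0,"z":0,"twist":0,"hand":100}]'
```

```text
clock: 2.5
tcp_pos: [0.4497, -0.0012, 0.3029]
tcp_rot: [180.0, 0.0, 154.3]
ft_force: [0.5, 1.0, 0.4]
opening: 0.0877
clock: 3.0
tcp_pos: [0.5062, -0.173, 0.3023]
tcp_rot: [-180.0, -0.0, 154.3]
ft_force: [0.4, -0.4, -0.6]
opening: 0.0876
clock: 4.25
tcp_pos: [0.5059, -0.1709, 0.3027]
tcp_rot: [180.0, 0.0, 71.6]
ft_force: [-0.1, -0.7, 0.1]
opening: 0.0876
```

```bash
python3 -m crank '[{"x":0,"y":0,"z":0.04,"twist":0,"hand":100},{"x":0,"y":0,"z":0.05,"twist":0,"hand":100},{"x":0,"y":0,"z":0.05,"twist":0,"hand":100},{"x":0,"y":0,"z":0.04,"twist":0,"hand":100},{"x":0,"y":0,"z":0.02,"twist":0,"hand":100},{"x":0,"y":0,"z":0.01,"twist":0,"hand":100},{"x":0,"y":0,"z":0,"twist":0,"hand":100}]'
python3 - <<'E'
from h import *
for c in ["top","wrist"]:
    r=optics.capture(c); cv2.imwrite(f"pics/{c}1.png",r["image"][:,:,::-1])
    if c=="top": cv2.imwrite("pics/crop1.png",cv2.resize(r["image"][130:285,145:365],None,fx=3.6,fy=3.6,interpolation=cv2.INTER_CUBIC)[:,:,::-1])
E
```

```text
clock: 5.12
tcp_pos: [0.5063, -0.171, 0.0933]
tcp_rot: [180.0, 0.0, 71.6]
ft_force: [0.0, -0.4, 0.3]
opening: 0.0877
```

View pics/crop1.png

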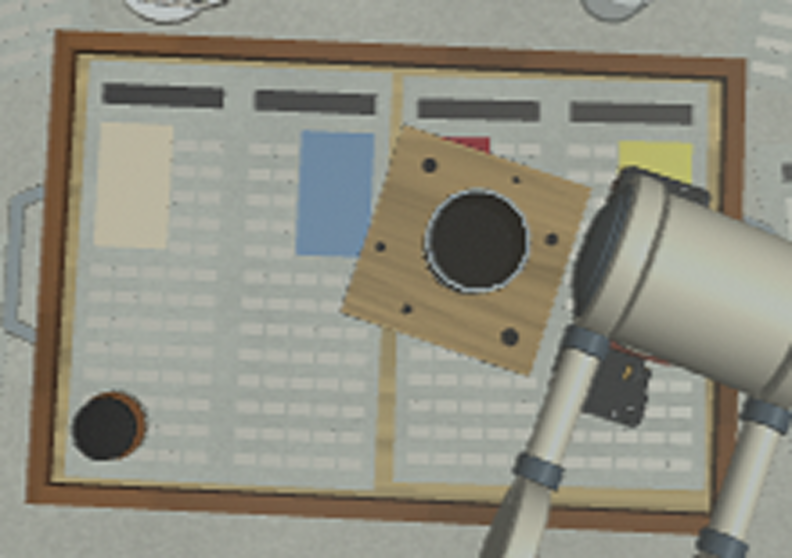

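View pics/wrist1.png

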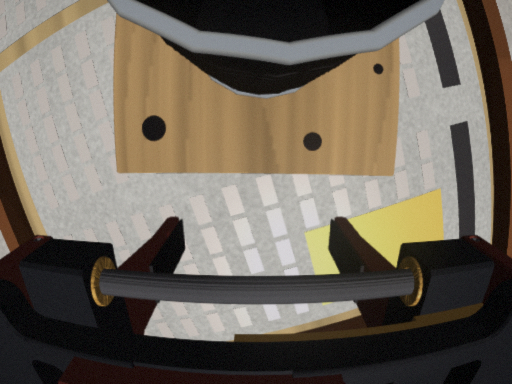

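The fingers are parallel to the board's right edge with about 30 mm between them. A wrist module overhangs toward the tin, so I'll check its height in the scene view.

Run:
```python
from h import *
r=optics.capture("scene"); cv2.imwrite("pics/scene1.png",cv2.resize(r["image"][60:260,120:380],None,fx=3,fy=3,interpolation=cv2.INTER_CUBIC)[:,:,::-1])
```

```text
(no output)
```

View pics/scene1.png

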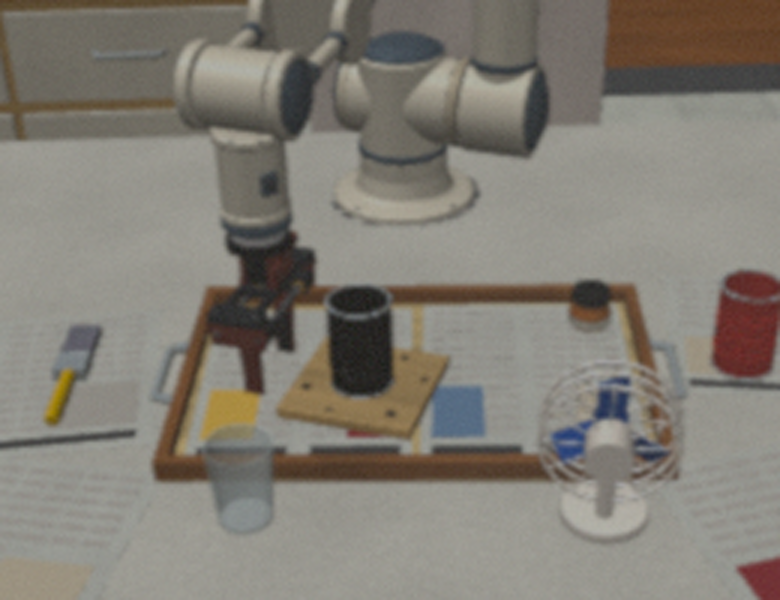

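Run:
```python
from h import *
r=optics.capture("wrist"); s=readout.get_state()
T=r["cam_to_world"]; d=T[:3,3]-s["tcp_pos"]; y=np.radians(71.6); R=np.array([[np.cos(y),np.sin(y)],[np.sin(y),-np.cos(y)]])
print(T[:3,3], "tool xy off",R.T@d[:2], "view dir",-T[:3,2])
```

```text
[ 0.52981017 -0.10335697  0.17677778] tool xy off [0.07165901 0.00054654] view dir [-0.07921498 -0.24632688 -0.96594413]
```

The camera sits 46 mm above the tin's top and the body overhang leaves about 12 mm to the tin, so it's safe to close in.

```bash
python3 -m crank '[{"x":0.01,"y":0,"z":0,"twist":0,"hand":100},{"x":0.01,"y":0,"z":0,"twist":0,"hand":100},{"x":0.004,"y":0,"z":0,"twist":0,"hand":100},{"x":0.002,"y":0,"z":0,"twist":0,"hand":100},{"x":0.002,"y":0,"z":0,"twist":0,"hand":100},{"x":0.002,"y":0,"z":0,"twist":0,"hand":100},{"x":0.002,"y":0,"z":0,"twist":0,"hand":100},{"x":0.002,"y":0,"z":0,"twist":0,"hand":100}]'
python3 - <<'E'
from h import *
r=optics.capture("wrist"); cv2.imwrite("pics/wrist2.png",r["image"][:,:,::-1])
E
```

```text
clock: 6.32
tcp_pos: [0.5166, -0.1387, 0.0926]
tcp_rot: [-180.0, 0.0, 71.5]
ft_force: [-0.3, -2.5, 0.3]
opening: 0.0879
```

View pics/wrist2.png

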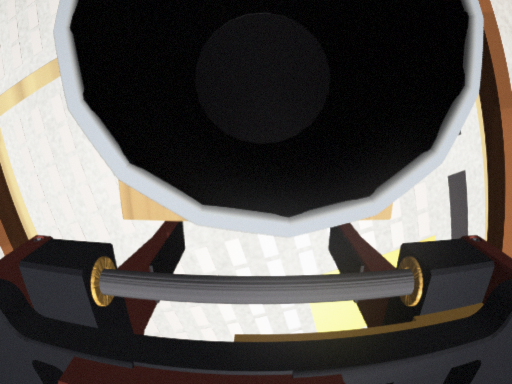

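```bash
cat >> h.py <<'E'
def fish(r,uv,z):
    K=r["mtx"];T=r["cam_to_world"];v=(np.array(uv,float)-[K[0,2],K[1,2]])/K[0,0]
    th=np.linalg.norm(v); d=np.array([v[0]/th*np.sin(th),-v[1]/th*np.sin(th),-np.cos(th)]); d=T[:3,:3]@d
    return T[:3,3]+(z-T[2,3])/d[2]*d
def tool(p,s):
    y=np.radians(s["tcp_rot"][2]);R=np.array([[np.cos(y),np.sin(y)],[np.sin(y),-np.cos(y)]]); return R.T@(p[:2]-s["tcp_pos"][:2])
E
python3 - <<'E'
from h import *
r=optics.capture("wrist"); s=readout.get_state()
for uv,z in [((285,234),.131),((290,275),.1),((270,300),.1),((122,220),.021),((390,218),.021)]: print(uv,tool(fish(r,uv,z),s)*1e3)
E
```

```text
(285, 234) [52.696773    5.24295682]
(290, 275) [26.10427366 10.47106007]
(270, 300) [17.0959947   4.80351161]
(122, 220) [ 12.39694748 -79.23688026]
(390, 218) [13.68813239 79.85859764]
```

The board's edge is at tool x of 12–13 mm and the tin's rim at 52 mm, which leaves about 15 mm to the gripper body. I'm starting the push with a slow turn.

```bash
python3 -m crank '[{"x":0.002,"y":0,"z":0,"twist":0,"hand":100},{"x":0.003,"y":0,"z":0,"twist":0,"hand":100},{"x":0.004,"y":0,"z":0,"twist":-0.3,"hand":100},{"x":0.005,"y":0,"z":0,"twist":-0.5,"hand":100},{"x":0.006,"y":0,"z":0,"twist":-0.5,"hand":100},{"x":0.006,"y":0,"z":0,"twist":-0.5,"hand":100},{"x":0.006,"y":0,"z":0,"twist":-0.5,"hand":100},{"x":0.006,"y":0,"z":0,"twist":-0.5,"hand":100},{"x":0.005,"y":0,"z":0,"twist":-0.5,"hand":100},{"x":0.003,"y":0,"z":0,"twist":-0.2,"hand":100}]'
python3 - <<'E'
from h import *
for c in ["wrist","top"]:
    r=optics.capture(c); 
    if c=="top": im=cv2.resize(r["image"][130:285,145:365],None,fx=3.6,fy=3.6,interpolation=cv2.INTER_CUBIC)
    else: im=r["image"]
    cv2.imwrite(f"pics/{c}3.png",im[:,:,::-1])
E
```

```text
clock: 7.68
tcp_pos: [0.5302, -0.0943, 0.0926]
tcp_rot: [-180.0, 0.0, 75.1]
ft_force: [-0.8, -2.9, 0.2]
opening: 0.0881
```

View pics/wrist3.png

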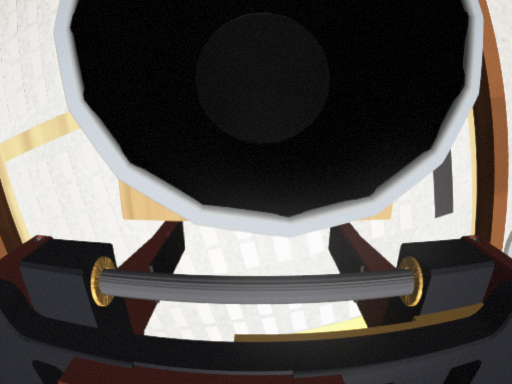

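View pics/top3.png

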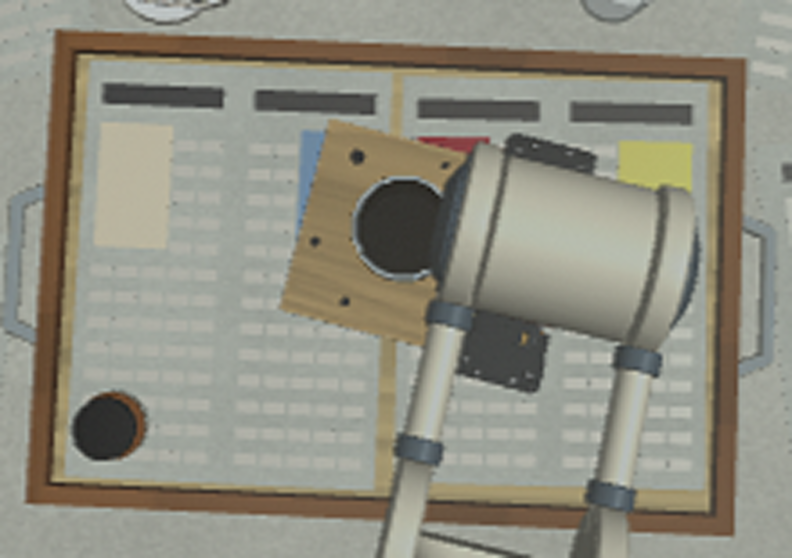

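The board is following rigidly and the tin hasn't moved relative to the gripper. Pushing on.

```bash
python3 -m crank '[{"x":0.004,"y":0,"z":0,"twist":-0.4,"hand":100},{"x":0.005,"y":0,"z":0,"twist":-0.6,"hand":100},{"x":0.006,"y":0,"z":0,"twist":-0.6,"hand":100},{"x":0.006,"y":0,"z":0,"twist":-0.6,"hand":100},{"x":0.006,"y":0,"z":0,"twist":-0.6,"hand":100},{"x":0.006,"y":0,"z":0,"twist":-0.6,"hand":100},{"x":0.006,"y":0,"z":0,"twist":-0.6,"hand":100},{"x":0.006,"y":0,"z":0,"twist":-0.6,"hand":100},{"x":0.006,"y":0,"z":0,"twist":-0.6,"hand":100},{"x":0.006,"y":0,"z":0,"twist":-0.6,"hand":100}]' && python3 -m crank '[{"x":0.006,"y":0,"z":0,"twist":-0.6,"hand":100},{"x":0.006,"y":0,"z":0,"twist":-0.6,"hand":100},{"x":0.006,"y":0,"z":0,"twist":-0.6,"hand":100},{"x":0.006,"y":0,"z":0,"twist":-0.6,"hand":100},{"x":0.006,"y":0,"z":0,"twist":-0.6,"hand":100},{"x":0.006,"y":0,"z":0,"twist":-0.6,"hand":100},{"x":0.006,"y":0,"z":0,"twist":-0.6,"hand":100},{"x":0.006,"y":0,"z":0,"twist":-0.6,"hand":100},{"x":0.005,"y":0,"z":0,"twist":-0.6,"hand":100},{"x":0.003,"y":0,"z":0,"twist":-0.4,"hand":100}]'
python3 - <<'E'
from h import *
for c in ["wrist","top"]:
    r=optics.capture(c); 
    if c=="top": im=cv2.resize(r["image"][130:285,145:365],None,fx=3.6,fy=3.6,interpolation=cv2.INTER_CUBIC)
    else: im=r["image"]
    cv2.imwrite(f"pics/{c}4.png",im[:,:,::-1])
E
```

```text
clock: 9.02
tcp_pos: [0.5424, -0.0386, 0.0926]
tcp_rot: [-180.0, -0.0, 80.9]
ft_force: [-1.2, -2.5, -0.1]
opening: 0.0879
clock: 10.28
tcp_pos: [0.5488, 0.017, 0.0926]
tcp_rot: [180.0, -0.0, 86.7]
ft_force: [0.4, -3.2, -0.7]
opening: 0.088
```

View pics/wrist4.png

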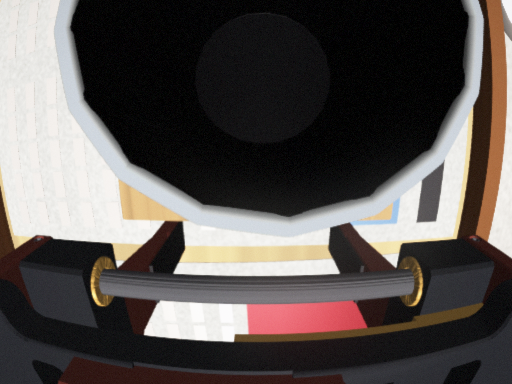

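View pics/top4.png

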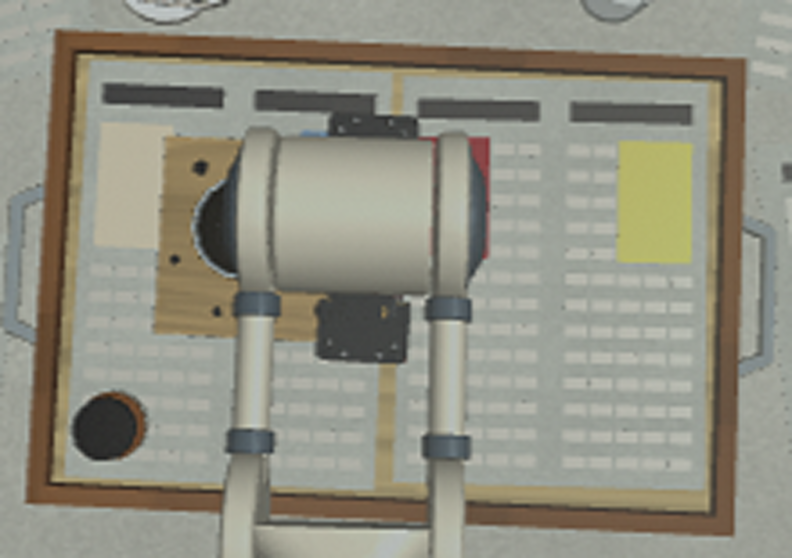

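The left edge is now parallel to the tray rim with about 78 mm still to go, and the pot is well clear.

```bash
python3 -m crank '[{"x":0.003,"y":0,"z":0,"twist":0,"hand":100},{"x":0.005,"y":0,"z":0,"twist":0,"hand":100},{"x":0.007,"y":0,"z":0,"twist":0,"hand":100},{"x":0.007,"y":0,"z":0,"twist":0,"hand":100},{"x":0.007,"y":0,"z":0,"twist":0,"hand":100},{"x":0.007,"y":0,"z":0,"twist":0,"hand":100},{"x":0.007,"y":0,"z":0,"twist":0,"hand":100},{"x":0.007,"y":0,"z":0,"twist":0,"hand":100},{"x":0.006,"y":0,"z":0,"twist":0,"hand":100},{"x":0.004,"y":0,"z":0,"twist":0,"hand":100}]' && python3 -m crank '[{"x":0.003,"y":0,"z":0,"twist":0,"hand":100},{"x":0.003,"y":0,"z":0,"twist":0,"hand":100},{"x":0.002,"y":0,"z":0,"twist":0,"hand":100},{"x":0.002,"y":0,"z":0,"twist":0,"hand":100}]'
python3 - <<'E'
from h import *
for c in ["wrist","top"]:
    r=optics.capture(c); 
    if c=="top": im=cv2.resize(r["image"][130:240,145:265],None,fx=5,fy=5,interpolation=cv2.INTER_CUBIC)
    else: im=r["image"]
    cv2.imwrite(f"pics/{c}5.png",im[:,:,::-1])
E
```

```text
clock: 11.62
tcp_pos: [0.5523, 0.0769, 0.0926]
tcp_rot: [-180.0, 0.0, 86.7]
ft_force: [0.6, -3.2, 1.0]
opening: 0.088
clock: 12.12
tcp_pos: [0.5529, 0.0865, 0.0926]
tcp_rot: [-180.0, 0.0, 86.6]
ft_force: [-0.3, -3.8, -0.0]
opening: 0.0877
```

View pics/top5.png

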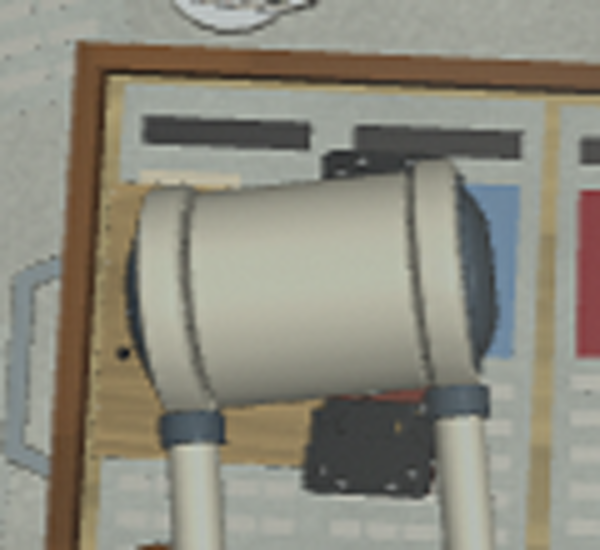

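```bash
python3 -m crank '[{"x":0.0015,"y":0,"z":0,"twist":0,"hand":100},{"x":0.0015,"y":0,"z":0,"twist":0,"hand":100},{"x":0.0015,"y":0,"z":0,"twist":0,"hand":100}]' && python3 -m crank '[{"x":0.001,"y":0,"z":0,"twist":0,"hand":100}]' && python3 -m crank '[{"x":0.001,"y":0,"z":0,"twist":0,"hand":100}]'&& python3 -m crank '[{"x":0.001,"y":0,"z":0,"twist":0,"hand":100}]'
```

```text
clock: 12.6
tcp_pos: [0.5532, 0.091, 0.0926]
tcp_rot: [-180.0, 0.0, 86.6]
ft_force: [-0.1, -4.4, 0.7]
opening: 0.0878
clock: 12.72
tcp_pos: [0.5532, 0.0921, 0.0927]
tcp_rot: [180.0, 0.0, 86.6]
ft_force: [-0.3, -2.9, 0.9]
opening: 0.088
clock: 12.85
tcp_pos: [0.5533, 0.093, 0.0927]
tcp_rot: [180.0, 0.0, 86.6]
ft_force: [0.1, -4.3, 0.3]
opening: 0.088
clock: 12.98
tcp_pos: [0.5534, 0.094, 0.0927]
tcp_rot: [180.0, 0.0, 86.6]
ft_force: [-0.9, -3.2, 0.8]
opening: 0.0879
```

```bash
python3 -m crank '[{"x":0.001,"y":0,"z":0,"twist":0,"hand":100}]' && python3 -m crank '[{"x":0.001,"y":0,"z":0,"twist":0,"hand":100}]'&& python3 -m crank '[{"x":0.001,"y":0,"z":0,"twist":0,"hand":100}]'
python3 - <<'E'
from h import *
for c in ["wrist","top"]:
    r=optics.capture(c); 
    if c=="top": im=cv2.resize(r["image"][130:240,145:265],None,fx=5,fy=5,interpolation=cv2.INTER_CUBIC)
    else: im=r["image"]
    cv2.imwrite(f"pics/{c}6.png",im[:,:,::-1])
E
```

```text
clock: 13.1
tcp_pos: [0.5534, 0.0949, 0.0926]
tcp_rot: [-180.0, 0.0, 86.6]
ft_force: [-0.5, -6.3, 0.9]
opening: 0.0878
clock: 13.22
tcp_pos: [0.5535, 0.0951, 0.0927]
tcp_rot: [180.0, 0.1, 86.6]
ft_force: [-0.9, -8.6, 0.9]
opening: 0.0878
clock: 13.35
tcp_pos: [0.5535, 0.0953, 0.0927]
tcp_rot: [180.0, 0.2, 86.6]
ft_force: [-0.9, -13.3, 1.9]
opening: 0.0879
```

View pics/top6.png

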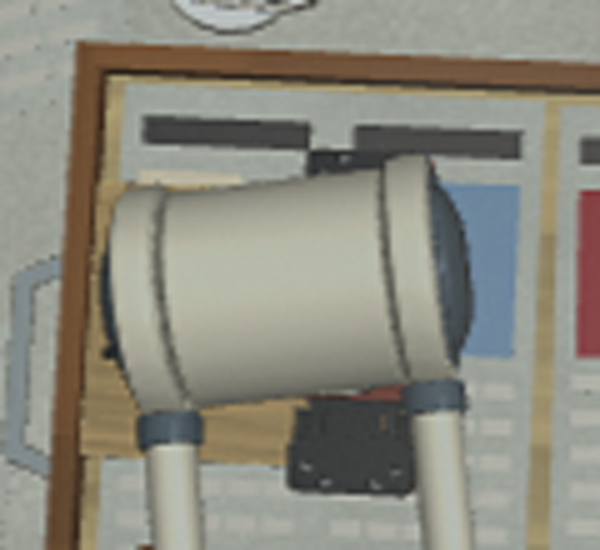

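View pics/wrist6.png

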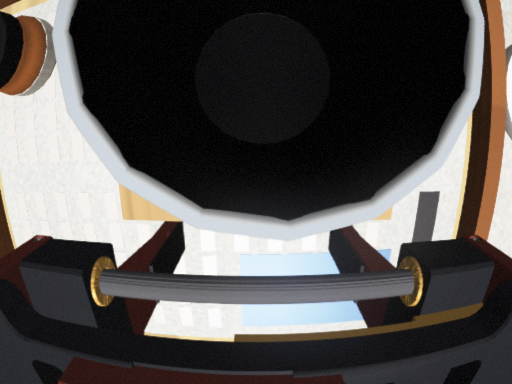

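The board is flush on the left rim: motion stopped and the force rose to 13 N. Now I'll back off, lift clear and measure.

```bash
python3 -m crank '[{"x":-0.003,"y":0,"z":0,"twist":0,"hand":100},{"x":-0.01,"y":0,"z":0,"twist":0,"hand":100},{"x":-0.02,"y":0,"z":0,"twist":0,"hand":100},{"x":-0.03,"y":0,"z":0,"twist":0,"hand":100},{"x":0,"y":0,"z":-0.04,"twist":0,"hand":100},{"x":0,"y":0,"z":-0.06,"twist":0,"hand":100},{"x":0,"y":0,"z":-0.06,"twist":0,"hand":100},{"x":-0.02,"y":0,"z":-0.04,"twist":0,"hand":100},{"x":-0.06,"y":0,"z":0,"twist":0,"hand":100},{"x":-0.06,"y":0,"z":0,"twist":0,"hand":100}]'
python3 - <<'E'
from h import *
for c in ["top"]:
    r=optics.capture(c); 
    im=cv2.resize(r["image"][130:240,145:265],None,fx=5,fy=5,interpolation=cv2.INTER_CUBIC)
    cv2.imwrite(f"pics/{c}7.png",im[:,:,::-1])
E
```

```text
clock: 14.7
tcp_pos: [0.5413, -0.1077, 0.2936]
tcp_rot: [179.9, 0.0, 86.7]
ft_force: [0.1, -0.6, -1.6]
opening: 0.0878
```

View pics/top7.png

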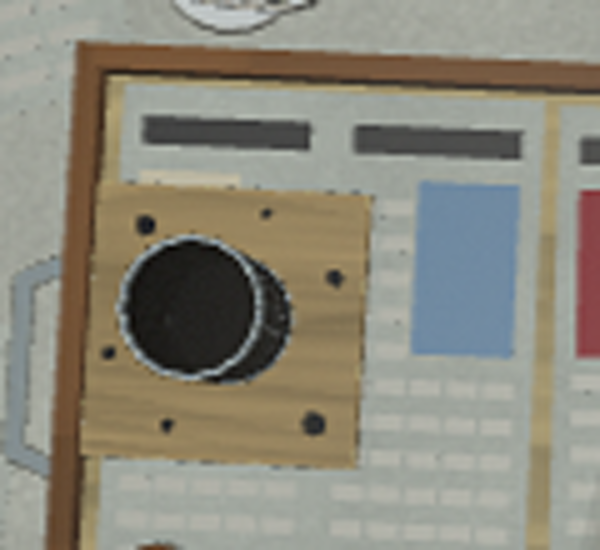

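```bash
cat >> h.py <<'E'
TR=np.array([.52100,.00380]);TY=np.radians(-3.04);RT=np.array([[np.cos(TY),-np.sin(TY)],[np.sin(TY),np.cos(TY)]])
E
python3 - <<'E'
from h import *
r=optics.capture("top")
b,e=fit(r,crop2px([(97,180),(373,196),(357,467),(82,452)],5,145,130),.08,.08,.021,[.55,.18,-.05]); print(b[:2],np.degrees(b[2]),e, "tray frame",RT.T@(b[:2]-TR))
tt=unproj(r,crop2px([(192,307)],5,145,130),.131)[0]; print("tin",tt,"in board",(RT.T@(tt[:2]-b[:2]))*1e3)
t,e=fit(r,crop2px([(77,42),(77,42),(77,42),(77,42)],5,145,130),0,0,.026,[.7,.28,0]);print("rim corner outer FL tray",RT.T@(t[:2]-TR))
c,s=np.cos(b[2]),np.sin(b[2])
p=b[:2]+np.array([[c,-s],[s,c]])@[-.105,-.003]; print("goto",p, "from", readout.get_state()["tcp_pos"])
print("target", TR+RT@[.095,.185])
E
```

```text
[0.55956719 0.18557994] -3.3539288691147364 0.6227726257865527 tray frame [0.02887256 0.18356947]
tin [0.56173041 0.18325088 0.131     ] in board [ 2.28369414 -2.21106521]
rim corner outer FL tray [0.18865419 0.27969   ]
goto [0.45457153 0.18872797] from [ 0.54056332 -0.11143736  0.29241331]
target [0.62567744 0.18350151]
```

In the tray frame the board is at (29, 184) mm, within 0.3° of square, and the tin is still about (2, -2) mm from its middle. Next I go to the near side.

```bash
python3 -m crank '[{"x":0.01,"y":-0.03,"z":0,"twist":0,"hand":100},{"x":0.02,"y":-0.04,"z":0,"twist":0,"hand":100},{"x":0.035,"y":-0.033,"z":0,"twist":0,"hand":100},{"x":0.05,"y":0,"z":0,"twist":0,"hand":100},{"x":0.055,"y":0,"z":0,"twist":0,"hand":100},{"x":0.055,"y":0,"z":0,"twist":0,"hand":100},{"x":0.045,"y":0,"z":0,"twist":0,"hand":100},{"x":0.024,"y":0,"z":0,"twist":0,"hand":100}]' && python3 -m crank '[{"x":0,"y":0,"z":0,"twist":-10,"hand":100},{"x":0,"y":0,"z":0,"twist":-10,"hand":100},{"x":0,"y":0,"z":0,"twist":-10,"hand":100},{"x":0,"y":0,"z":0,"twist":-10,"hand":100},{"x":0,"y":0,"z":0,"twist":-10,"hand":100},{"x":0,"y":0,"z":0,"twist":-10,"hand":100},{"x":0,"y":0,"z":0,"twist":-10,"hand":100},{"x":0,"y":0,"z":0,"twist":-10,"hand":100},{"x":0,"y":0,"z":0,"twist":-10.2,"hand":100},{"x":0,"y":0,"z":0,"twist":0,"hand":100}]'
python3 - <<'E'
from h import *
r=optics.capture("wrist"); cv2.imwrite("pics/wrist8.png",r["image"][:,:,::-1])
E
```

```text
clock: 15.8
tcp_pos: [0.4555, 0.196, 0.2924]
tcp_rot: [-180.0, -0.0, 86.8]
ft_force: [0.4, -0.5, 0.2]
opening: 0.088
clock: 17.05
tcp_pos: [0.4558, 0.1938, 0.2926]
tcp_rot: [180.0, -0.0, 176.8]
ft_force: [0.1, 0.4, -0.1]
opening: 0.0878
```

View pics/wrist8.png

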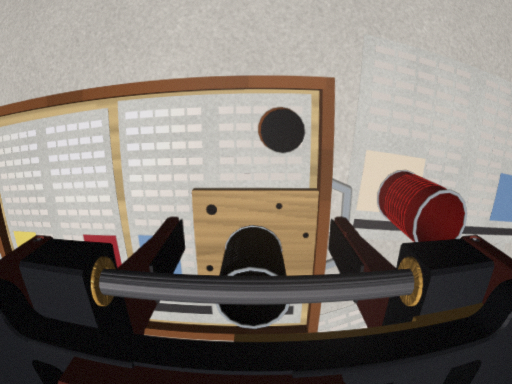

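Run:
```python
from h import *
r=optics.capture("wrist"); s=readout.get_state()
for n,uv,z in [("pot far edge of cap",(282,153),.056),("pot centre",(282,130),.056),("edge L",(316,188),.021),("edge R",(195,188),.021)]:
    p=fish(r,uv,z); print(n,p,"tool",tool(p,s)*1e3)
```

```text
pot far edge of cap [0.4311539  0.22417009 0.056     ] tool [26.49580406 28.8721001 ]
pot centre [0.40620808 0.22530798 0.056     ] tool [51.46541517 28.54421528]
edge L [0.48191263 0.26786113 0.021     ] tool [-21.61167582  75.46636749]
edge R [0.47307059 0.11730764 0.021     ] tool [-21.61932256 -75.3465412 ]
```

```bash
python3 -m crank '[{"x":0,"y":0,"z":0.04,"twist":0,"hand":100},{"x":0,"y":0,"z":0.05,"twist":0,"hand":100},{"x":0,"y":0,"z":0.05,"twist":0,"hand":100},{"x":0,"y":0,"z":0.035,"twist":0,"hand":100},{"x":0,"y":0,"z":0.015,"twist":0,"hand":100},{"x":0,"y":0,"z":0.009,"twist":0,"hand":100},{"x":0,"y":0,"z":0,"twist":0,"hand":100}]'
python3 - <<'E'
from h import *
r=optics.capture("wrist"); cv2.imwrite("pics/wrist9.png",r["image"][:,:,::-1])
r=optics.capture("top"); cv2.imwrite("pics/top9.png",cv2.resize(r["image"][130:285,145:365],None,fx=3.6,fy=3.6,interpolation=cv2.INTER_CUBIC)[:,:,::-1])
E
```

```text
clock: 18.02
tcp_pos: [0.4564, 0.194, 0.0944]
tcp_rot: [180.0, 0.0, 176.8]
ft_force: [-1.2, 0.8, -1.0]
opening: 0.0879
```

View pics/wrist9.png

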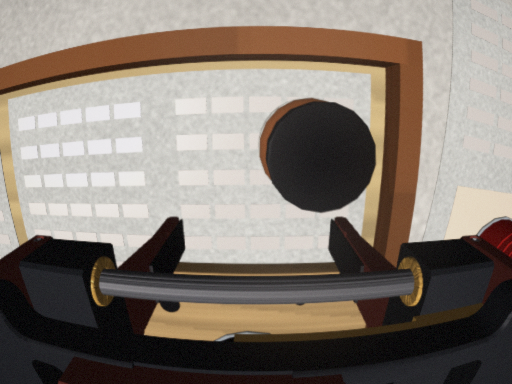

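View pics/top9.png

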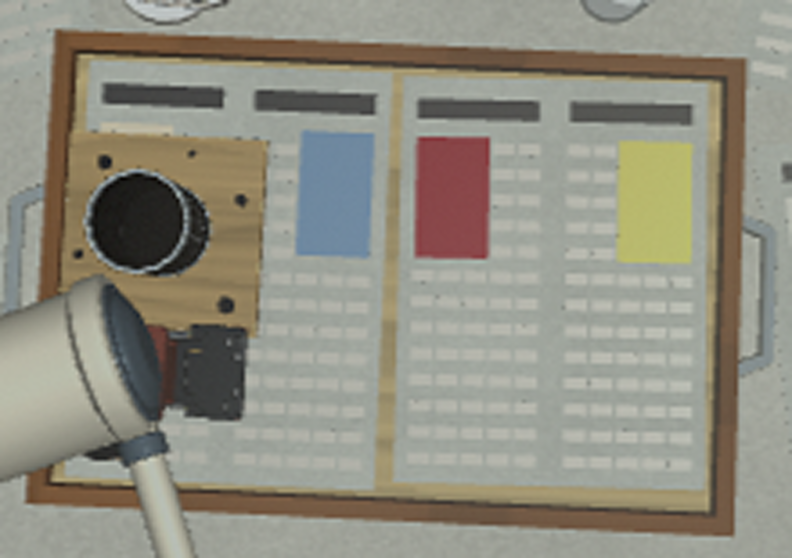

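The gripper is down between the board and the pot, clear of both. Pushing toward the far rim now.

```bash
python3 -m crank '[{"x":-0.004,"y":0,"z":0,"twist":0,"hand":100},{"x":-0.003,"y":0,"z":0,"twist":0,"hand":100},{"x":-0.002,"y":0,"z":0,"twist":0,"hand":100},{"x":-0.002,"y":0,"z":0,"twist":0,"hand":100},{"x":-0.002,"y":0,"z":0,"twist":0,"hand":100},{"x":-0.002,"y":0,"z":0,"twist":0,"hand":100},{"x":-0.003,"y":0,"z":0,"twist":0,"hand":100},{"x":-0.003,"y":0,"z":0,"twist":0,"hand":100},{"x":-0.003,"y":0,"z":0,"twist":0,"hand":100},{"x":-0.003,"y":0,"z":0,"twist":0,"hand":100}]'
python3 - <<'E'
from h import *
r=optics.capture("top"); cv2.imwrite("pics/top10.png",cv2.resize(r["image"][130:240,145:265],None,fx=5,fy=5,interpolation=cv2.INTER_CUBIC)[:,:,::-1])
E
```

```text
clock: 19.38
tcp_pos: [0.482, 0.1925, 0.0936]
tcp_rot: [-180.0, -0.2, 176.9]
ft_force: [-5.8, -0.3, 4.3]
opening: 0.0878
```

View pics/top10.png

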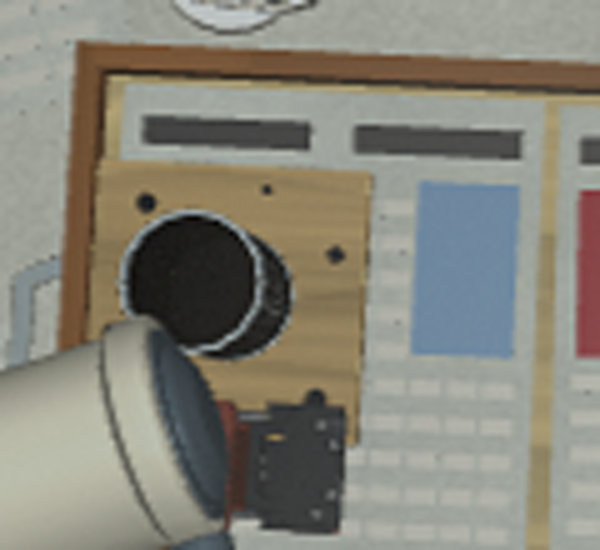

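```bash
python3 -m crank '[{"x":-0.003,"y":0,"z":0,"twist":0,"hand":100},{"x":-0.004,"y":0,"z":0,"twist":0,"hand":100},{"x":-0.004,"y":0,"z":0,"twist":0,"hand":100}]'; python3 -c "
from workcell import readout;s=readout.get_state();print(s['ft_force'],s['wrist_torque'])"
```

```text
clock: 19.8
tcp_pos: [0.4931, 0.1919, 0.0935]
tcp_rot: [-180.0, -0.2, 176.9]
ft_force: [-5.5, 0.1, 2.9]
opening: 0.0877
[-5.48832933  0.12368078  2.86122602] [-0.00133875  0.9525432   0.02629815]
```

```bash
python3 -m crank '[{"x":-0.003,"y":0,"z":0,"twist":0,"hand":100},{"x":-0.004,"y":0,"z":0,"twist":0,"hand":100},{"x":-0.004,"y":0,"z":0,"twist":0,"hand":100},{"x":-0.004,"y":0,"z":0,"twist":0,"hand":100},{"x":-0.004,"y":0,"z":0,"twist":0,"hand":100},{"x":-0.004,"y":0,"z":0,"twist":0,"hand":100},{"x":-0.004,"y":0,"z":0,"twist":0,"hand":100},{"x":-0.003,"y":0,"z":0,"twist":0,"hand":100},{"x":-0.002,"y":0,"z":0,"twist":0,"hand":100}]'
python3 - <<'E'
from h import *
r=optics.capture("top"); cv2.imwrite("pics/top11.png",cv2.resize(r["image"][130:240,145:265],None,fx=5,fy=5,interpolation=cv2.INTER_CUBIC)[:,:,::-1])
E
```

```text
clock: 20.92
tcp_pos: [0.5252, 0.1902, 0.0935]
tcp_rot: [-180.0, -0.1, 176.9]
ft_force: [-5.6, 0.0, 3.9]
opening: 0.0878
```

View pics/top11.png

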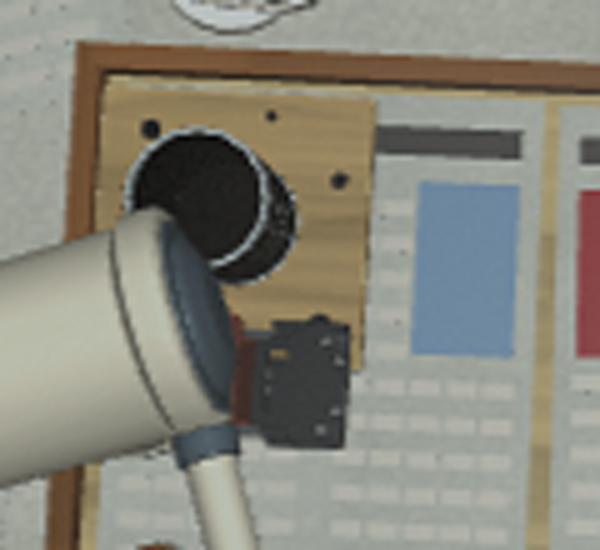

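```bash
python3 -m crank '[{"x":-0.002,"y":0,"z":0,"twist":0,"hand":100},{"x":-0.0015,"y":0,"z":0,"twist":0,"hand":100},{"x":-0.001,"y":0,"z":0,"twist":0,"hand":100}]' && python3 -m crank '[{"x":-0.001,"y":0,"z":0,"twist":0,"hand":100}]' && python3 -m crank '[{"x":-0.001,"y":0,"z":0,"twist":0,"hand":100}]' && python3 -m crank '[{"x":-0.001,"y":0,"z":0,"twist":0,"hand":100}]'
```

```text
clock: 21.35
tcp_pos: [0.5297, 0.1899, 0.0935]
tcp_rot: [-180.0, -0.1, 176.9]
ft_force: [-5.2, 0.0, 2.9]
opening: 0.0878
clock: 21.48
tcp_pos: [0.5307, 0.1898, 0.0935]
tcp_rot: [-180.0, -0.1, 176.9]
ft_force: [-4.8, -1.0, 2.8]
opening: 0.0879
clock: 21.6
tcp_pos: [0.5317, 0.1898, 0.0935]
tcp_rot: [-180.0, -0.1, 176.9]
ft_force: [-5.9, -0.4, 2.7]
opening: 0.0876
clock: 21.72
tcp_pos: [0.5327, 0.1897, 0.0935]
tcp_rot: [-180.0, -0.1, 176.9]
ft_force: [-4.9, 0.3, 3.0]
opening: 0.0876
```

```bash
python3 -m crank '[{"x":-0.001,"y":0,"z":0,"twist":0,"hand":100}]' && python3 -m crank '[{"x":-0.001,"y":0,"z":0,"twist":0,"hand":100}]' && python3 -m crank '[{"x":-0.001,"y":0,"z":0,"twist":0,"hand":100}]'
```

```text
clock: 21.85
tcp_pos: [0.5337, 0.1897, 0.0935]
tcp_rot: [-180.0, -0.1, 176.9]
ft_force: [-6.0, 0.4, 4.0]
opening: 0.088
clock: 21.98
tcp_pos: [0.5341, 0.1897, 0.0935]
tcp_rot: [-180.0, -0.2, 176.9]
ft_force: [-9.8, 0.2, 5.6]
opening: 0.0882
clock: 22.1
tcp_pos: [0.5343, 0.1897, 0.0935]
tcp_rot: [-180.0, -0.4, 176.9]
ft_force: [-14.8, 0.3, 9.4]
opening: 0.0878
```

The board has reached the far rim: motion stopped at 15 N. I'll back off, lift and inspect.

```bash
python3 -m crank '[{"x":0.003,"y":0,"z":0,"twist":0,"hand":100},{"x":0.01,"y":0,"z":0,"twist":0,"hand":100},{"x":0.02,"y":0,"z":0,"twist":0,"hand":100},{"x":0.007,"y":0,"z":-0.02,"twist":0,"hand":100},{"x":0,"y":0,"z":-0.06,"twist":0,"hand":100},{"x":0,"y":0,"z":-0.06,"twist":0,"hand":100},{"x":0.02,"y":-0.01,"z":-0.05,"twist":0,"hand":100},{"x":0.04,"y":-0.03,"z":0,"twist":0,"hand":100},{"x":0.01,"y":-0.055,"z":0,"twist":0,"hand":100},{"x":0,"y":-0.06,"z":0,"twist":0,"hand":100}]' && python3 -m crank '[{"x":0,"y":-0.06,"z":0,"twist":0,"hand":100},{"x":0,"y":-0.06,"z":0,"twist":0,"hand":100},{"x":0,"y":-0.03,"z":0,"twist":0,"hand":100},{"x":0,"y":0,"z":0,"twist":0,"hand":100}]'
python3 - <<'E'
from h import *
r=optics.capture("top"); cv2.imwrite("pics/top12.png",cv2.resize(r["image"][130:220,150:250],None,fx=6,fy=6,interpolation=cv2.INTER_CUBIC)[:,:,::-1])
r=optics.capture("scene"); cv2.imwrite("pics/scene12.png",cv2.resize(r["image"][130:250,250:400],None,fx=5,fy=5,interpolation=cv2.INTER_CUBIC)[:,:,::-1])
E
```

```text
clock: 23.35
tcp_pos: [0.4171, 0.0398, 0.2859]
tcp_rot: [180.0, 0.3, 177.0]
ft_force: [0.8, -0.1, 0.8]
opening: 0.0874
clock: 23.85
tcp_pos: [0.4094, -0.1107, 0.2851]
tcp_rot: [-180.0, 0.1, 176.6]
ft_force: [0.1, 0.5, 0.0]
opening: 0.0879
```

View pics/top12.png

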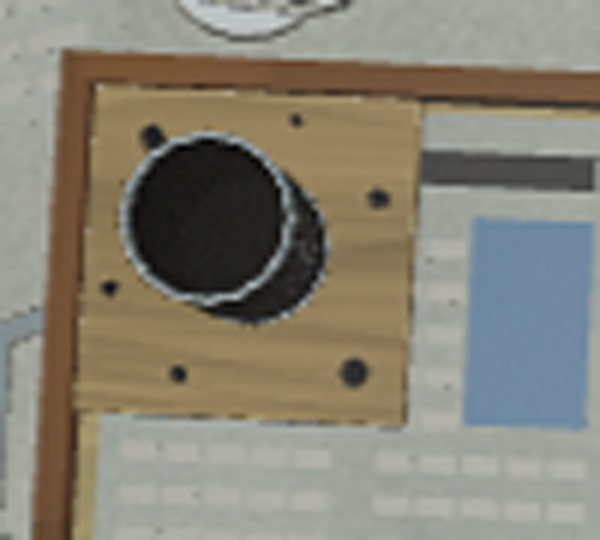

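View pics/scene12.png

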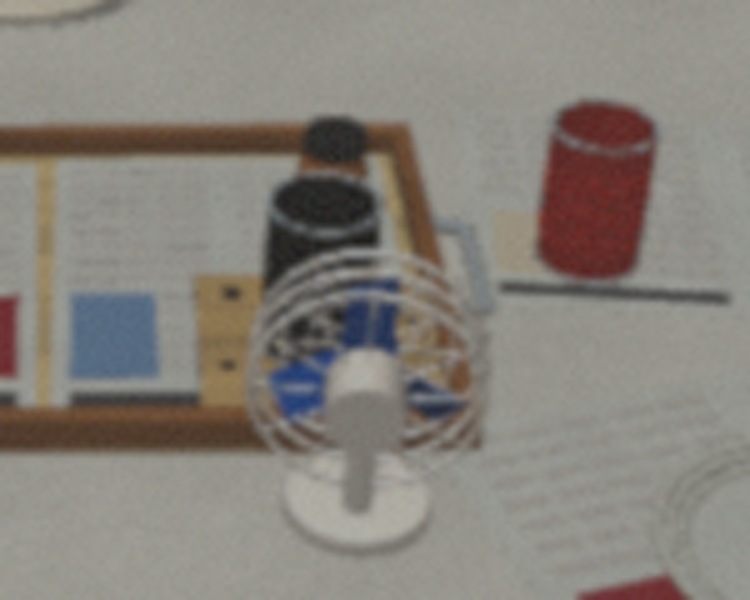

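Run:
```python
from h import *
r=optics.capture("top")
b,e=fit(r,crop2px([(93,86),(422,101),(404,427),(77,410)],6,150,130),.08,.08,.021,[.62,.18,-.05]); print(b[:2],np.degrees(b[2]),e, "tray",(RT.T@(b[:2]-TR))*1e3)
tt=unproj(r,crop2px([(209,218)],6,150,130),.131)[0]; print("tin in board",(RT.T@(tt[:2]-b[:2]))*1e3)
# predicted flush board corners & rim inner edge, drawn
im=cv2.resize(r["image"][130:220,150:250],None,fx=8,fy=8,interpolation=cv2.INTER_CUBIC)[:,:,::-1].copy()
def px(P): return ((proj(r,P)+.5-[150,130])*8-.5).astype(int)
def W(x,y,z): p=TR+RT@np.array([x,y]); return [p[0],p[1],z]
q=px([W(.175,.105,.021),W(.175,.265,.021),W(.015,.265,.021),W(.015,.105,.021)])
cv2.polylines(im,[q.reshape(-1,1,2).astype(np.int32)],True,(0,0,255),1)
cv2.imwrite("pics/ov12.png",im)
for c in ["top","scene"]:
    optics.capture(c); print([(np.round((RT.T@(np.array(d["centre"])[:2]-TR))*1e3,1),d["score"]) for d in optics.place_of("board",c)[:1]+optics.place_of("tin",c)[:1]])
```

```text
[0.62395662 0.18283726] -3.0273994981402113 0.42699116688606864 tray [ 93.31682845 184.2454214 ]
tin in board [ 3.36357505 -2.74917237]
[(array([ 93.3, 187.8]), 0.98), (array([ 97.9, 185.6]), 0.88)]
[(array([ 96.3, 185.9]), 0.85), (array([ 96.9, 182. ]), 0.6)]
```

View pics/ov12.png

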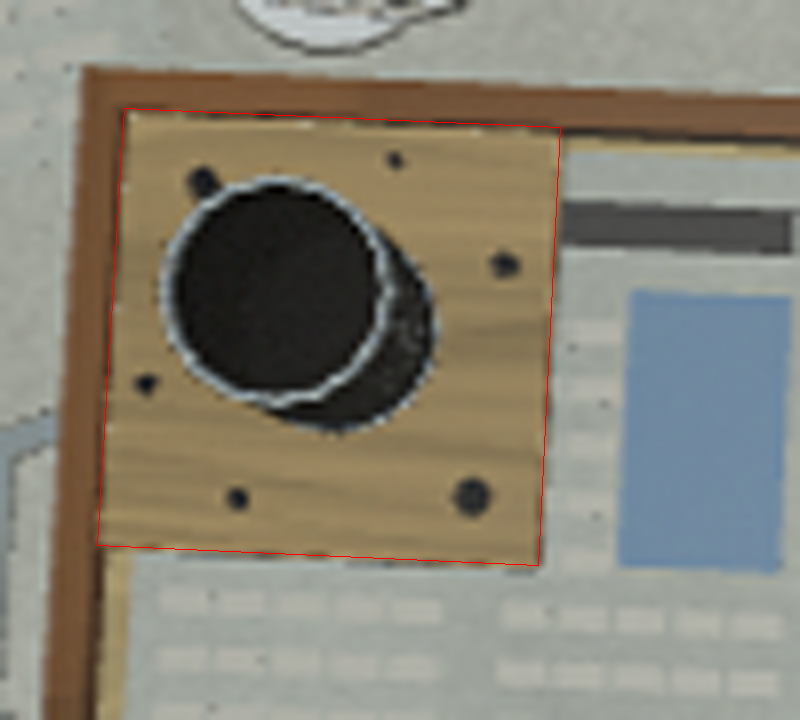

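The board measures flush and square to within about 1 mm and 0.1°. There's plenty of time, so I'll press it gently against the left rim again, because the slide along it may have opened a small gap.

```bash
python3 -m crank '[{"x":0,"y":0,"z":0,"twist":10,"hand":100},{"x":0,"y":0,"z":0,"twist":10,"hand":100},{"x":0,"y":0,"z":0,"twist":10,"hand":100},{"x":0,"y":0,"z":0,"twist":10,"hand":100},{"x":0,"y":0,"z":0,"twist":10,"hand":100},{"x":0,"y":0,"z":0,"twist":10,"hand":100},{"x":0,"y":0,"z":0,"twist":10,"hand":100},{"x":0,"y":0,"z":0,"twist":10,"hand":100},{"x":0,"y":0,"z":0,"twist":9.6,"hand":100},{"x":0,"y":0,"z":0,"twist":0,"hand":100}]' && python3 -m crank '[{"x":0.02,"y":0.02,"z":0,"twist":0,"hand":100},{"x":0.035,"y":0.035,"z":0,"twist":0,"hand":100},{"x":0.04,"y":0.04,"z":0,"twist":0,"hand":100},{"x":0.04,"y":0.04,"z":0,"twist":0,"hand":100},{"x":0.03,"y":0.035,"z":0,"twist":0,"hand":100},{"x":0.015,"y":0.02,"z":0,"twist":0,"hand":100},{"x":0,"y":0,"z":0,"twist":0,"hand":100}]'
```

```text
clock: 25.55
tcp_pos: [0.4098, -0.1088, 0.2836]
tcp_rot: [-180.0, -0.0, 87.4]
ft_force: [-0.3, -0.3, -0.4]
opening: 0.0874
clock: 26.42
tcp_pos: [0.6088, 0.0628, 0.2823]
tcp_rot: [-179.9, 0.0, 87.5]
ft_force: [-0.1, 0.3, -0.3]
opening: 0.0882
```

```bash
python3 -m crank '[{"x":0,"y":0,"z":0.04,"twist":0.5,"hand":100},{"x":0,"y":0,"z":0.05,"twist":0,"hand":100},{"x":0,"y":0,"z":0.05,"twist":0,"hand":100},{"x":0,"y":0,"z":0.03,"twist":0,"hand":100},{"x":0,"y":0,"z":0.015,"twist":0,"hand":100},{"x":0,"y":0,"z":0.003,"twist":0,"hand":100},{"x":0,"y":0,"z":0,"twist":0,"hand":100}]' && python3 -m crank '[{"x":0.008,"y":0,"z":0,"twist":0,"hand":100},{"x":0.008,"y":0,"z":0,"twist":0,"hand":100},{"x":0.004,"y":0,"z":0,"twist":0,"hand":100},{"x":0.002,"y":0,"z":0,"twist":0,"hand":100},{"x":0.001,"y":0,"z":0,"twist":0,"hand":100}]'
python3 - <<'E'
from h import *
s=readout.get_state(); print("tray tcp",RT.T@(s["tcp_pos"][:2]-TR))
r=optics.capture("wrist"); cv2.imwrite("pics/wrist13.png",r["image"][:,:,::-1])
E
```

```text
clock: 27.3
tcp_pos: [0.6088, 0.0614, 0.0973]
tcp_rot: [179.9, -0.0, 86.8]
ft_force: [-0.8, -0.4, -0.9]
opening: 0.088
clock: 27.92
tcp_pos: [0.6095, 0.0847, 0.0956]
tcp_rot: [-180.0, 0.0, 86.8]
ft_force: [0.7, -0.9, 0.9]
opening: 0.0881
tray tcp [0.08406916 0.08549019]
```

View pics/wrist13.png

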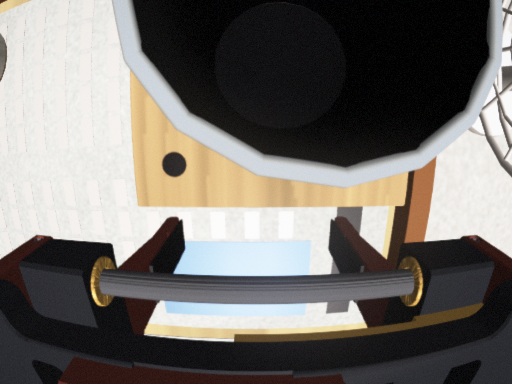

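```bash
python3 -m crank '[{"x":0.002,"y":0,"z":0.002,"twist":0,"hand":100},{"x":0.002,"y":0,"z":0,"twist":0,"hand":100},{"x":0.001,"y":0,"z":0,"twist":0,"hand":100},{"x":0.001,"y":0,"z":0,"twist":0,"hand":100}]' && python3 -m crank '[{"x":0.001,"y":0,"z":0,"twist":0,"hand":100}]' && python3 -m crank '[{"x":0.001,"y":0,"z":0,"twist":0,"hand":100}]' && python3 -m crank '[{"x":0.001,"y":0,"z":0,"twist":0,"hand":100}]'
```

```text
clock: 28.48
tcp_pos: [0.6099, 0.0906, 0.0937]
tcp_rot: [180.0, 0.0, 86.7]
ft_force: [0.1, 0.5, 0.7]
opening: 0.0877
clock: 28.6
tcp_pos: [0.6099, 0.0916, 0.0937]
tcp_rot: [180.0, 0.0, 86.7]
ft_force: [-0.3, 0.1, 0.4]
opening: 0.0877
clock: 28.72
tcp_pos: [0.61, 0.0921, 0.0937]
tcp_rot: [180.0, 0.1, 86.7]
ft_force: [-0.3, -3.9, 0.8]
opening: 0.0878
clock: 28.85
tcp_pos: [0.6099, 0.0924, 0.0937]
tcp_rot: [-180.0, 0.1, 86.7]
ft_force: [-2.2, -7.2, 1.2]
opening: 0.0874
```

```bash
python3 -m crank '[{"x":0.001,"y":0,"z":0,"twist":-0.2,"hand":100}]' && python3 -m crank '[{"x":-0.003,"y":0,"z":0,"twist":0,"hand":100},{"x":-0.006,"y":0,"z":0,"twist":0,"hand":100},{"x":-0.02,"y":0,"z":0,"twist":0,"hand":100},{"x":-0.03,"y":0,"z":0,"twist":0,"hand":100},{"x":0,"y":0,"z":-0.04,"twist":0,"hand":100},{"x":0,"y":0,"z":-0.06,"twist":0,"hand":100},{"x":0,"y":0,"z":-0.06,"twist":0,"hand":100},{"x":-0.03,"y":-0.03,"z":-0.03,"twist":0,"hand":100},{"x":-0.04,"y":-0.03,"z":0,"twist":0,"hand":100},{"x":-0.04,"y":-0.03,"z":0,"twist":0,"hand":100}]' && python3 -m crank '[{"x":-0.02,"y":-0.02,"z":0,"twist":0,"hand":100},{"x":0,"y":0,"z":0,"twist":0,"hand":100},{"x":0,"y":0,"z":0,"twist":0,"hand":100}]'
python3 - <<'E'
from h import *
r=optics.capture("top"); cv2.imwrite("pics/topf.png",r["image"][:,:,::-1])
cv2.imwrite("pics/top14.png",cv2.resize(r["image"][130:220,150:250],None,fx=6,fy=6,interpolation=cv2.INTER_CUBIC)[:,:,::-1])
r=optics.capture("scene"); cv2.imwrite("pics/scene14.png",r["image"][:,:,::-1])
E
```

```text
clock: 28.98
tcp_pos: [0.61, 0.0927, 0.0937]
tcp_rot: [-180.0, 0.2, 86.9]
ft_force: [-0.2, -9.1, 2.0]
opening: 0.0881
clock: 30.22
tcp_pos: [0.51, -0.0712, 0.2843]
tcp_rot: [179.9, 0.0, 86.9]
ft_force: [0.7, -0.8, -0.7]
opening: 0.0881
clock: 30.6
tcp_pos: [0.4904, -0.0884, 0.2837]
tcp_rot: [180.0, -0.0, 86.9]
ft_force: [-0.2, 0.4, 0.0]
opening: 0.0876
```

View pics/top14.png

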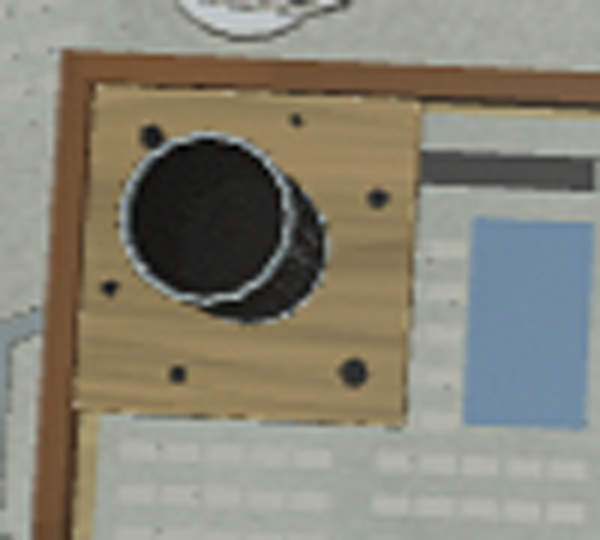

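View pics/scene14.png

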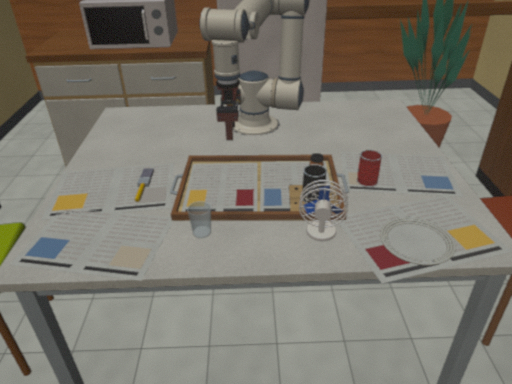

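The board sits flush along the far rim and the left rim, with corners at (93,86) and (76,410) in the crop. The tin is upright, everything else is in place and the arm is clear, so I'm handing it in.

```bash
python3 -c "
from workcell import robot; print(robot.finish_job())"
```

```text
the job is handed in; nothing more can be done
None
```

The board is in the far left corner in front of the fan, against both rims, with the wet tin upright near its middle. I handed the job in at about 31 s of the 61 s.

I pushed with the open fingers only and never lifted the board or touched the tin. The first push went left and squared the board as it moved. The second went away from the robot to the far rim. A last gentle press to the left met resistance almost at once, so the board had not come away from the left rim.

**Flush:** the force rose sharply at each rim, to 13 N on the left, 15 N at the far rim, and 9 N in the last press to the left. The far-rim push was not repeated after that last press, but the final picture shows both edges tight.

**Position:** measured before the last press, the board was at (93.3, 184.2) mm in the tray frame against an ideal (95, 185). Its yaw was within 0.1° of the tray. The 1.7 mm difference is within the camera calibration of about 2 mm.

**Tin:** about 4 mm from the board's middle at that same measurement, close to the 4 mm at the start.

**Detector disagreement:** the trained networks put the board at (93.3, 187.8) and (96.3, 185.9), which differ from each other by a few mm but stay within their stated error.

The other things looked undisturbed in the last pictures, and the wrist force read near zero with the arm clear.

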